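# Find the worn freewheel pulley and flag it

## Task

Two alternator freewheel pulleys sit on test stands. Test the left one first, then the right one: turn its key clockwise until the nose is past the dial's end mark, then back anticlockwise past the end mark on the other side, watching the pointer below. A sound freewheel carries its pointer along one way and spins loose the other; one of the two is worn and spins loose both ways: after both tests push that one's reject flag over to the left as far as it goes, leaving the other flag and everything else on the cart as they are.

Things in the scene. Friction and masses are not known exactly. Their poses are not given: they have to be found in the camera images.
- stand_1: One of two look-alike test stands; which carries the worn freewheel is not known. Aluminium plate 150 x 96 mm, top at 14 mm, fixed to the cart. Origin on the work surface under the plate's centre; +x to the back, +y left, z up. Upright spindle axis at x = +18 mm; flag at x = -60 mm. Black dial marks, 42 mm from the axis: the middle one toward the flag (-x), end marks 0.61 rad (35 degrees) either side.
- key_1 (a joint): Turn (rad) of pulley and key of stand_1 about the upright axis; 0 = nose over the middle mark, key along the stand's x; + = anticlockwise from above; end marks at +0.61 and -0.61. Stays where left; under 0.04 Nm turns it loose, about 0.1 Nm with the spindle; no stop in the working range.
- key_1_top (a point): Middle of the key's top face, on the turning axis of stand_1, 90 mm above the surface; x along the key away from its nose. The key is an upright steel bar 60 mm long, 12 mm wide, from 58 to 90 mm high, with a small nose low on one end; it sits on a dark grooved pulley 60 mm across, from 25 to 53 mm high, with a 28 mm hub to 59 mm.
- spindle_1 (a joint): Turn (rad) of the spindle of stand_1, which carries the pointer; + = anticlockwise from above; 0 = middle mark. A drag brake holds it. A sound freewheel carries it along when the key turns one way (after up to 0.25 rad of play) and leaves it standing the other way; which way is not told. A worn one leaves it standing both ways.
- pointer_1 (a point): Tip of the spindle's pointer on stand_1: a flat brass arm 22 mm above the surface, reaching 50 mm out from the axis, past the pulley's rim. This point lies 48 mm from the axis.
- flag_1 (a joint): Swing (rad) of the reject flag of stand_1 on an axle along the stand's x, 30 mm above the surface, at x = -60 mm, y = 0: 0 = leaning right (-y) at its stop, 0.6 = upright, 1.2 = leaning left (+y) at its stop. Starts at the right, within 0.1. Stays where left; about 1.5 N at the paddle moves it.
- flag_1_mid (a point): Middle of the reject flag's black paddle on stand_1, 38 mm from its axle: 22 mm wide, 24 mm long, 6 mm thick (along the stand's x), on a thin arm; 61 mm above the surface when leaning either way, 68 mm upright. The grey block under it is 36 mm wide (y), 18 mm deep, its top 30 mm above the surface.
- stand_2: One of two look-alike test stands; which carries the worn freewheel is not known. Aluminium plate 150 x 96 mm, top at 14 mm, fixed to the cart. Origin on the work surface under the plate's centre; +x to the back, +y left, z up. Upright spindle axis at x = +18 mm; flag at x = -60 mm. Black dial marks, 42 mm from the axis: the middle one toward the flag (-x), end marks 0.61 rad (35 degrees) either side.
- key_2 (a joint): Turn (rad) of pulley and key of stand_2 about the upright axis; 0 = nose over the middle mark, key along the stand's x; + = anticlockwise from above; end marks at +0.61 and -0.61. Stays where left; under 0.04 Nm turns it loose, about 0.1 Nm with the spindle; no stop in the working range.
- key_2_top (a point): Middle of the key's top face, on the turning axis of stand_2, 90 mm above the surface; x along the key away from its nose. The key is an upright steel bar 60 mm long, 12 mm wide, from 58 to 90 mm high, with a small nose low on one end; it sits on a dark grooved pulley 60 mm across, from 25 to 53 mm high, with a 28 mm hub to 59 mm.
- spindle_2 (a joint): Turn (rad) of the spindle of stand_2, which carries the pointer; + = anticlockwise from above; 0 = middle mark. A drag brake holds it. A sound freewheel carries it along when the key turns one way (after up to 0.25 rad of play) and leaves it standing the other way; which way is not told. A worn one leaves it standing both ways.
- pointer_2 (a point): Tip of the spindle's pointer on stand_2: a flat brass arm 22 mm above the surface, reaching 50 mm out from the axis, past the pulley's rim. This point lies 48 mm from the axis.
- flag_2 (a joint): Swing (rad) of the reject flag of stand_2 on an axle along the stand's x, 30 mm above the surface, at x = -60 mm, y = 0: 0 = leaning right (-y) at its stop, 0.6 = upright, 1.2 = leaning left (+y) at its stop. Starts at the right, within 0.1. Stays where left; about 1.5 N at the paddle moves it.
- flag_2_mid (a point): Middle of the reject flag's black paddle on stand_2, 38 mm from its axle: 22 mm wide, 24 mm long, 6 mm thick (along the stand's x), on a thin arm; 61 mm above the surface when leaning either way, 68 mm upright. The grey block under it is 36 mm wide (y), 18 mm deep, its top 30 mm above the surface.
- plug: Spark plug lying loose between the stands, 73 x 18 x 19 mm. Bystander; origin under its middle.
- bearing: Ball bearing lying loose behind the stands, 62 mm across, 16 mm high. Bystander; origin under its centre.
- oil_filter: Oil filter canister standing at the back left, 79 mm across, 80 mm high. Bystander; origin under its centre.
- spanner: Combination spanner lying at the left, 178 x 37 x 9 mm. Bystander; origin under its middle.

How it is judged (in metres and radians):
On the way, in this order (a step that is already met when the one before it is completed fails the run):
1. the left stand's key has been turned clockwise past the end mark (((world y of stand_1 above 0 m and value of joint key_1 below -0.57 rad) or (world y of stand_2 above 0 m and value of joint key_2 below -0.57 rad))), for 0.1 s.
2. the left stand's key has been turned anticlockwise past the other end mark (((world y of stand_1 above 0 m and value of joint key_1 above 0.57 rad) or (world y of stand_2 above 0 m and value of joint key_2 above 0.57 rad))), for 0.1 s.
3. the right stand's key has been turned clockwise past the end mark (((world y of stand_1 above 0 m and value of joint key_2 below -0.57 rad) or (world y of stand_2 above 0 m and value of joint key_1 below -0.57 rad))), for 0.1 s.
4. the right stand's key has been turned anticlockwise past the other end mark (((world y of stand_1 above 0 m and value of joint key_2 above 0.57 rad) or (world y of stand_2 above 0 m and value of joint key_1 above 0.57 rad))), for 0.1 s.
5. the worn freewheel's flag is pushed over to the left (value of joint flag_2 above 1.05 rad), for 0.1 s.
At the end, for the whole second after the job is handed in: The reject flag of the worn freewheel (the one that spins loose both ways) leans left at its stop (within 0.15 rad), the other flag still leans right (within 0.15 rad of its stop), keys and pointers are at rest, and the spark plug, bearing, oil filter and spanner lie within 30 mm of where they were (value of joint flag_2 above 1.05 rad and value of joint flag_1 below 0.15 rad and velocity of joint each of flag_2, key_1, key_2, spindle_1, spindle_2 below 0.1 rad/s and velocity of joint each of key_1, key_2, spindle_1, spindle_2 above -0.1 rad/s and distance of each of plug, bearing, oil_filter, spanner from where it was at the start of the episode below 0.03 m); the robot touches nothing.
It fails at once if the sound freewheel's flag is pushed up (value of joint flag_1 above 0.4 rad).
It fails at once if the spark plug is pushed away (distance of plug from where it was at the start of the episode above 0.03 m).
It fails at once if the bearing is pushed away (distance of bearing from where it was at the start of the episode above 0.03 m).
It fails at once if the oil filter is pushed away (distance of oil_filter from where it was at the start of the episode above 0.03 m).
It fails at once if the spanner is pushed away (distance of spanner from where it was at the start of the episode above 0.03 m).
It also fails if it takes over 59 s, if anything falls off the work surface, if the arm or the gripper's body presses on something with over 40 N, if the wrist force passes 120 N, or if a joint passes its speed limit or range.

## Robot

A 6-joint arm with a two-finger parallel gripper is mounted at the origin on a cart in front of the work surface, level with it; the furniture and walls round the work are solid. World frame = base frame: x ahead of the robot, y to its left, z up, the work surface at z = 0. Lengths are in m, angles in degrees, forces in N, time in s.
With the tool pointing down it reaches from about 0.375 to 0.9 m from the base axis. Payload 3.1 kg.
Tool frame: the origin (TCP) lies on the centre line of the jaws, within the pads' length; the fingertips stand 22 mm ahead of it and the grasp point (between the pads) lies 3 mm ahead of it; z points along the fingers, y is the line along which they close (so a half turn about z gives the same grasp; the last joint's range is limited). The gripper opens to 85 mm and grips with 20 to 120 N. Pads are 22 mm wide; open, the fingers measure 114 mm over their backs; the gripper's body (76 mm by 85 mm) begins 54 mm behind the grasp point. The pads swing forward as they close: fully open they stand 13 mm farther back than shut.
Start: joints at [-85.972, 30.224, 82.088, -0, 67.689, -10.227], TCP at [0.154, -0.606, 0.253] pointing down, gripper open.
Joint ranges: [-176.69, 176.69], [-43.24, 126.21], [12.49, 139.97], [-82, 262], [0, 151.66], [-163.58, 163.58]. Speed limits (degrees/s): [159.86, 159.86, 180, 180, 180, 180].

## Interface

Orientations are given as [roll, pitch, yaw] about the fixed x, y, z axes, in that order (R = Rz(yaw) Ry(pitch) Rx(roll)).
In Python, from plant import env, effector, vision, ticket, silhouettes, status gives the robot as it stands. Calls block until the motion is done:
- env.movep(position, orientation): joint-space move of the TCP to a pose.
- env.line_to(position, v=0.15, orientation=None): straight line of the TCP; orientation=None keeps the orientation; v is the mean speed in m/s.
- env.movej(angles): joint-space move.
- effector.set_gripper(opening, grasp_force=None): finger opening in m; grasp_force is the grip in N (None keeps the last); returns when the fingers have stopped.
- env.hold(seconds).
- env.inverse_kinematics(position, orientation): joint angles nearest the present ones, or None.
- vision.grab_frame(name): name is "scene" or "top"; returns the picture (400x640x3 uint8, red, green, blue); there is no depth.
- vision.camera_params(name): a dict with "fovy" (degrees; the focal length in pixels is half the picture's height over the tangent of half this angle, whatever the lens; pixels are square), "cx", "cy" (the principal point, pixels), "cam_to_world" (4x4, takes a point from camera to world coordinates). Camera axes: x right, y up, looking along -z (the intrinsics and any distortion apply to the point x, -y, -z); pixel columns grow to the right and rows downward; lengths in m; the calibration is good to about 2 mm. A picture is of the moment at which its call begins. camera_params takes no time and is no camera call.
A pose or a line that the arm cannot do raises env.IKError and nothing moves.
- ticket.job_done(): hands the job in; it is judged then, once.
Trained networks look in the newest picture that a camera, given by its name, has taken for a name from the list of things; names that differ only in an ending like _2 or _b are one class to them, and where a whole thing is asked for, a point or a joint stands for the part that bears it (a point fixed in the world has none). Each returns a list of dicts, best first, with "score" (0 to 1); they miss things now and then, are a little off and sometimes report something else, mostly with a low value. They report only what shows in the picture. A call takes as long as a camera call.
- silhouettes(camera, name): "pixels" (400x640 bool, what is visible of it) and "centre" ([column, row] in pixels, amid what is visible of it).
Readings, each from a call of its own:
- status.read_time(): time.
- status.read_qpos(): joint angles.
- status.read_dq(): joint speeds.
- status.read_joint_torque(): joint torques, N m.
- status.read_ee_pos(): TCP position.
- status.read_eef_rot(): TCP orientation.
- status.read_force(): force on the tool from outside, world axes, zero at the start.
- status.read_torque(): the same for the moment, N m.
- status.read_finger_gap(): finger opening in m.
- status.read_gripper_force(): force on a finger pad.
Only numpy, scipy, OpenCV 4.12 (cv2) and the standard library are available. Lean on these libraries where they do the work, as an engineer would, in place of code of your own. Each camera call takes 0.05 s, during which the arm holds its last target. There are 200 camera calls.

## Working session

There is one attempt and no reset: what is moved stays moved. The work goes in short steps, each a Python script; the robot and the scene stay as the last script left them, time stands still between calls to the robot, and variables do not carry over. Pictures are saved under pics/ and viewed, at most 10 in all, crops included, and the job is handed in when it is done.

```bash
mkdir -p pics; ls; python3 - <<'E'
from plant import env, effector, vision, ticket, silhouettes, status
import cv2
for n in ["scene","top"]:
    im=vision.grab_frame(n); cv2.imwrite(f"pics/{n}0.png",im[:,:,::-1]); p=vision.camera_params(n); print(n,p)
for n in ["top","scene"]:
  for k in ["stand_1","key_1","pointer_1","flag_1_mid","plug","bearing"]:
    print(n,k,[(round(d["score"],2),[round(float(c)) for c in d["centre"]],int(d["pixels"].sum())) for d in silhouettes(n,k)])
print(status.read_time())
E
```

```text
pics
scene {'fovy': 46.03803026467829, 'cx': 318.01305585826503, 'cy': 204.4687140635164, 'cam_to_world': array([[-0.88635408,  0.30629937, -0.34721339,  0.23384591],
       [-0.46281549, -0.60774127,  0.64533121,  0.59590394],
       [-0.01335136,  0.73268769,  0.68043405,  0.66534029],
       [ 0.        ,  0.        ,  0.        ,  1.        ]])}
top {'fovy': 46.52841970766384, 'cx': 315.9004409178071, 'cy': 207.37399917521898, 'cam_to_world': array([[ 4.86079306e-04,  9.84354969e-01, -1.76196081e-01,
         3.64170678e-01],
       [-9.99839578e-01, -2.67636124e-03, -1.77103305e-02,
         3.16049960e-02],
       [-1.79048162e-02,  1.76176423e-01,  9.84195756e-01,
         9.69963763e-01],
       [ 0.00000000e+00,  0.00000000e+00,  0.00000000e+00,
         1.00000000e+00]])}
top stand_1 [(0.74, [285, 223], 3290), (0.7, [407, 219], 3327)]
top key_1 [(0.79, [287, 209], 824), (0.77, [412, 208], 789), (0.55, [407, 221], 3308)]
top pointer_1 [(0.26, [286, 220], 3172)]
top flag_1_mid [(0.48, [413, 247], 43)]
top plug [(0.75, [335, 235], 176), (0.46, [410, 207], 821)]
top bearing [(0.75, [328, 157], 532), (0.23, [340, 237], 174)]
scene stand_1 [(0.77, [314, 260], 4000), (0.68, [368, 175], 2619)]
scene key_1 [(0.81, [301, 241], 1161), (0.66, [360, 158], 929)]
scene pointer_1 []
scene flag_1_mid []
scene plug [(0.63, [352, 226], 186)]
scene bearing [(0.56, [278, 207], 619), (0.48, [352, 226], 215)]
0.7
```

```bash
python3 - <<'E'
import cv2
a=cv2.imread("pics/top0.png")[150:290,230:470]; cv2.imwrite("pics/a.png",cv2.resize(a,None,fx=3.3,fy=3.3,interpolation=cv2.INTER_CUBIC))
E
```

```text
(no output)
```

View pics/a.png

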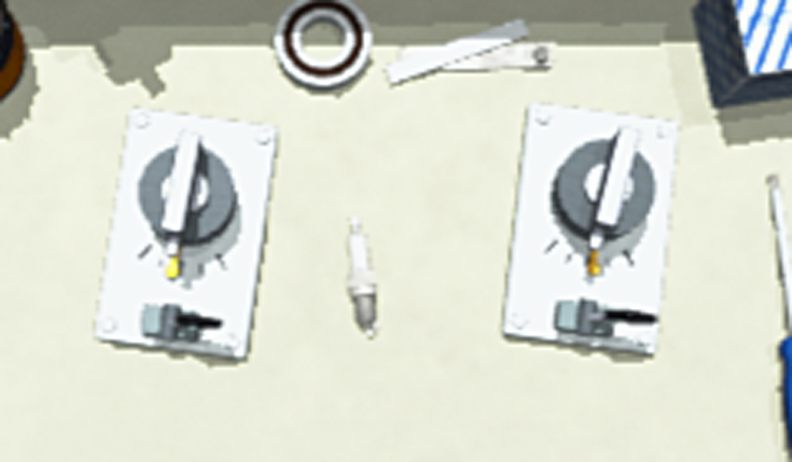

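View pics/scene0.png

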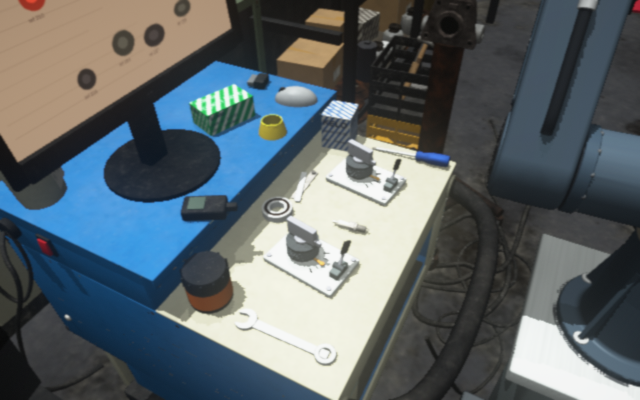

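```bash
cat > h.py <<'E'
from plant import env, effector, vision, ticket, silhouettes, status
import numpy as np, cv2
def par(n):
    p=vision.camera_params(n); return 200/np.tan(np.radians(p["fovy"]/2)),p["cx"],p["cy"],p["cam_to_world"]
def ray(n,uv,z):
    f,cx,cy,T=par(n); d=T[:3,:3]@np.array([(uv[0]-cx)/f,-(uv[1]-cy)/f,-1]); c=T[:3,3]
    return c+d*(z-c[2])/d[2]
def proj(n,P):
    f,cx,cy,T=par(n); q=(np.atleast_2d(P)-T[:3,3])@T[:3,:3]; return np.c_[cx-f*q[:,0]/q[:,2],cy+f*q[:,1]/q[:,2]]
E
python3 - <<'E'
from h import *
C={'L':[(130,108),(277,126),(247,356),(97,338)],'R':[(528,103),(678,122),(654,353),(504,334)]}
K={'L':[(188,133),(174,230)],'R':[(628,130),(606,224)]}
im=cv2.resize(cv2.imread("pics/top0.png")[150:290,230:470],None,fx=3.3,fy=3.3,interpolation=cv2.INTER_CUBIC)
f=lambda uv:np.array(uv)/3.3+[230,150]
for s in 'LR':
    P=np.array([ray('top',f(u),.014) for u in C[s]]); c=P.mean(0)
    ex=P[0]+P[1]-P[2]-P[3]; yaw=np.arctan2(ex[1],ex[0])
    print(s,c,np.degrees(yaw),[np.linalg.norm(P[i]-P[(i+1)%4]) for i in range(4)])
    k=[ray('top',f(u),.09) for u in K[s]]; d=k[0]-k[1]
    ax=c[:2]+.018*np.array([np.cos(yaw),np.sin(yaw)])
    print(' axis',ax,'key mid',(k[0]+k[1])/2,np.linalg.norm(d),np.degrees(np.arctan2(d[1],d[0])))
    R=np.array([[np.cos(yaw),-np.sin(yaw)],[np.sin(yaw),np.cos(yaw)]])
    def dr(pts,z,col):
        w=np.c_[np.array(pts)/1000@R.T+c[:2],np.full(len(pts),z)]
        q=(proj('top',w)-[230,150])*3.3
        cv2.polylines(im,[q.round().astype(int)],True,col,1)
    dr([(75,48),(75,-48),(-75,-48),(-75,48)],.014,(0,0,255))
    t=np.linspace(0,2*np.pi,40); dr(np.c_[18+30*np.cos(t),30*np.sin(t)],.053,(0,255,0))
    dr([(48,6),(48,-6),(-12,-6),(-12,6)],.09,(255,0,0))
    for a in (-.61,0,.61): dr([(18-38*np.cos(a),-38*np.sin(a)),(18-46*np.cos(a),-46*np.sin(a))],.014,(255,0,255))
    for yy in np.array([-50,0,50]):
        try: print(env.inverse_kinematics([*ax,.086],[180,0,np.degrees(yaw)+yy]))
        except Exception as e: print(e)
cv2.imwrite("pics/b.png",im); print(status.read_eef_rot())
E
```

```text
L [0.50913321 0.10910726 0.014     ] -7.0793990621541285 [np.float64(0.09488701736544636), np.float64(0.1472573828780165), np.float64(0.09427453136436577), np.float64(0.14805485419381761)]
 axis [0.52699599 0.10688886] key mid [0.52667509 0.10723925 0.09      ] 0.05803184636888735 -7.402468436441039
[-4.47328363e-01  3.83394117e+01  1.02116474e+02 -2.54444375e-14
  3.95441142e+01  1.46632071e+02]
[-4.47328363e-01  3.83394117e+01  1.02116474e+02 -2.54444375e-14
  3.95441142e+01  9.66320707e+01]
[-4.47328363e-01  3.83394117e+01  1.02116474e+02 -2.54444375e-14
  3.95441142e+01  4.66320707e+01]
R [ 0.51111621 -0.14428205  0.014     ] -7.805211582930409 [np.float64(0.09546047549444879), np.float64(0.14769094072573868), np.float64(0.09297303188942467), np.float64(0.14826327084255772)]
 axis [ 0.52894945 -0.14672656] key mid [ 0.52860734 -0.14639352  0.09      ] 0.05746223819755739 -14.951162421449599
[-2.71700817e+01  3.88479927e+01  1.00477899e+02 -2.54444375e-14
  4.06741088e+01  1.20635130e+02]
[-2.71700817e+01  3.88479927e+01  1.00477899e+02 -2.54444375e-14
  4.06741088e+01  7.06351299e+01]
[-2.71700817e+01  3.88479927e+01  1.00477899e+02 -2.54444375e-14
  4.06741088e+01  2.06351299e+01]
[1.79998086e+02 3.20879926e-04 1.42567106e+01]
```

View pics/b.png

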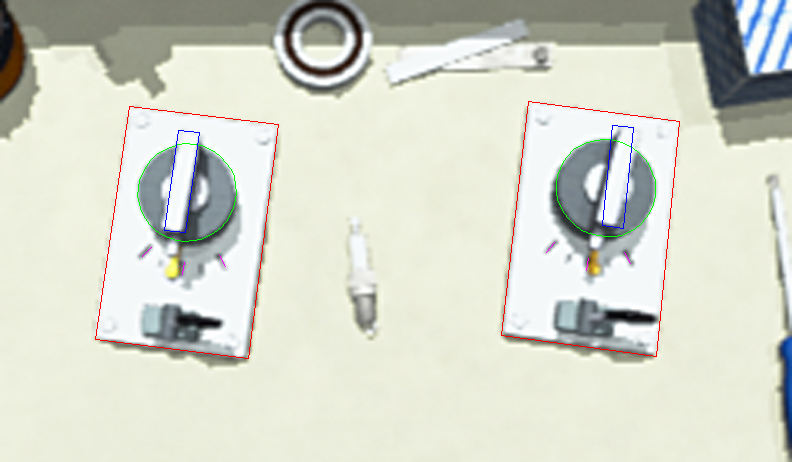

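```bash
cat >> h.py <<'E'
ST={'L':dict(c=[.5091,.1091],yaw=-7.3,axis=[.5268,.1070],key=-7.3),'R':dict(c=[.5111,-.1443],yaw=-7.5,axis=[.5288,-.1466],key=-14.9)}
def snap(n,tag): cv2.imwrite(f"pics/{tag}.png",vision.grab_frame(n)[:,:,::-1])
def test(s):
    S=ST[s]; a=S['axis']; o=lambda y:[180,0,y]
    effector.set_gripper(.045)
    env.movep([*a,.17],o(S['key'])); env.line_to([*a,.087],.1)
    effector.set_gripper(0,25); print('gap',status.read_finger_gap(),'F',status.read_force(),'t',status.read_time())
    for i,d in enumerate((-42,0,42)):
        env.movep([*a,.087],o(S['yaw']+d)); env.hold(.3)
        snap('top',f'{s}{i}'); snap('scene',f's{s}{i}')
        print(d,status.read_eef_rot()[2],status.read_finger_gap(),status.read_force(),status.read_torque()[2])
    effector.set_gripper(.045); env.line_to([*a,.17],.15); print('t',status.read_time())
E
python3 - <<'E'
from h import *
test('L')
E
```

```text
gap 0.011300477880790513 F [0.13412999 8.16688377 1.9328208 ] t 5.4
-42 -49.445525425019625 0.011895623597872313 [ 2.3698     17.71776558  0.58706543] 0.05236852844908243
0 -7.353120367551091 0.011340002895180027 [0.08311863 7.55066543 2.80050831] 0.04769669305260758
42 34.643017853950006 0.011519070860089941 [ 1.17980838 -4.35297226  5.84862291] -0.0009571584729282864
t 9.9167
```

```bash
python3 - <<'E'
from h import *
a=ST['L']['axis']
test('R')
# move aside (right/up) and look
env.movep([.40,-.33,.25],[180,0,0])
snap('top','end'); snap('scene','ends')
t=cv2.imread('pics/end.png')[150:290,230:470]; cv2.imwrite('pics/c.png',cv2.resize(t,None,fx=3.3,fy=3.3,interpolation=cv2.INTER_CUBIC))
E
```

```text
gap 0.01189973599613756 F [1.42125414 4.71489431 5.60397487] t 12.5
-42 -49.60188849961186 0.011627829371175222 [ 5.85433701 12.54160222  4.38872294] 0.048459495075357774
0 -7.520679122060773 0.011318379012817069 [0.42885453 3.317188   6.14868222] 0.02109393889343702
42 34.53130566764173 0.011649859883764886 [-1.74381243 -4.51657235  2.72357257] -0.10502531580798219
t 16.9167
```

View pics/c.png

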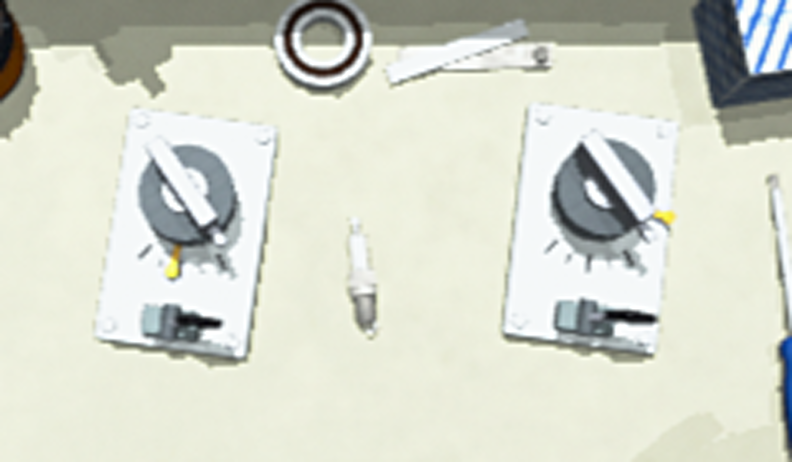

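```bash
python3 - <<'E'
from h import *
S=ST['L']; y=np.radians(S['yaw']); R=np.array([[np.cos(y),-np.sin(y)],[np.sin(y),np.cos(y)]])
w=lambda yy,z:[*(np.array(S['c'])+R@[-.060,yy]),z]
effector.set_gripper(0)
env.movep(w(-.075,.16),[180,0,S['yaw']]); env.line_to(w(-.075,.080),.12); env.hold(.3)
b=status.read_force(); print(b)
env.line_to(w(-.022,.080),.05)
for yy in np.arange(-.020,.0061,.002):
    env.line_to(w(yy,.080),.04); env.hold(.1); f=(status.read_force()-b)[:2]@R[:,1]; print(round(yy,3),round(f,2))
    if f<-7: break
snap('top','f1')
env.line_to(w(yy-.03,.080),.08); env.line_to(w(yy-.03,.17),.15)
env.movep([.40,-.33,.25],[180,0,0])
snap('top','f2'); print(status.read_time())
t=cv2.imread('pics/f2.png')[150:290,230:470]; cv2.imwrite('pics/d.png',cv2.resize(t,None,fx=3.3,fy=3.3,interpolation=cv2.INTER_CUBIC))
E
```

```text
[ 0.5959865  -0.21916671  0.13293844]
-0.02 0.25
-0.018 0.4
-0.016 0.41
-0.014 -0.67
-0.012 0.14
-0.01 -0.14
-0.008 0.91
-0.006 0.45
-0.004 -0.57
-0.002 -0.77
-0.0 -0.62
0.002 -1.14
0.004 -8.53
29.725
```

View pics/d.png

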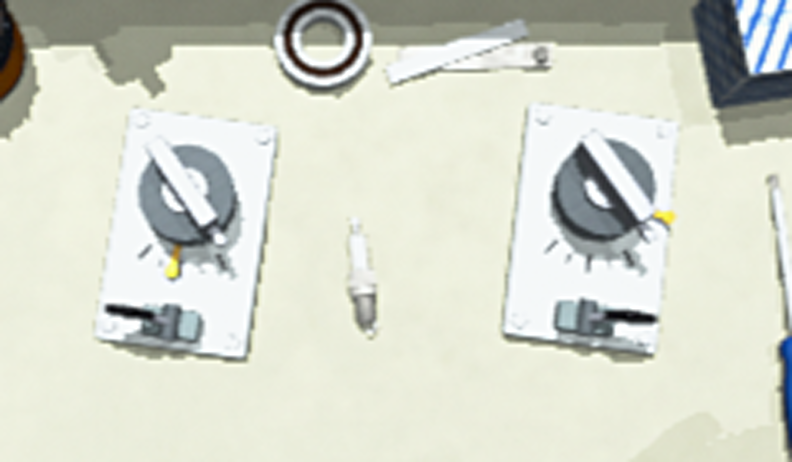

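The left stand's flag now leans left at its stop: its paddle is at crop pixel (125,312), and the force rose sharply there. The right flag still leans right at (630,317), and nothing else has moved.

```bash
python3 -c "
from h import *
print(ticket.job_done())"
```

```text
the job is handed in; nothing more can be done
None
```

I tested both freewheels, left first. The left one is worn: its pointer stayed put both ways, while the right one's was carried along. I pushed the left reject flag over to its left stop, left the other flag and the loose parts as they were, and handed the job in at about 30 s; no verdict came back.

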